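Strap a biscuit-fired texture roller into the V-cradle

ROBOT

A 6-joint arm with a two-finger parallel gripper is mounted at the origin on the work surface. World frame = base frame: x ahead of the robot, y to its left, z up, the work surface at z = 0. Lengths are in mm, angles in rad, forces in N, time in s.
With the tool pointing down it reaches from about 400 to 825 mm from the base axis. Payload 7 kg.
Tool frame: the origin (TCP) lies at the very end of the fingers, on their centre line; the grasp point (between the pads) lies 19 mm behind it; z points along the fingers, y is the line along which they close (so a half turn about z gives the same grasp; the last joint's range is limited). The gripper opens to 88 mm and grips with 3 to 60 N. Pads are 19 mm wide; open, the fingers measure 130 mm over their backs; the gripper's body (78 mm by 193 mm) begins 47 mm behind the grasp point.
Start: joints at [1.39, 0.359, 0.012, 0, -1.224, -0.288], TCP at [304.98, 602.148, 226.561] pointing down, gripper open.
Joint ranges: [-3.07, 3.07], [-1.43, 2.12], [-1.02, 1.25], [-3.03, 1.67], [-3.05, -0], [-3.03, 3.03]. Speed limits (rad/s): [2.39, 2.39, 3.01, 3.14, 3.14, 3.14].

INTERFACE

Orientations are given as a unit quaternion [x, y, z, w].
In Python, from plant import bot gives the robot as it stands. Calls block until the motion is done:
- bot.move_ptp(position, orientation): joint-space move of the TCP to a pose.
- bot.line_to(position, velocity=150, ori=None): straight line of the TCP; ori=None keeps the orientation; velocity is the mean speed in mm/s.
- bot.move_joints(angles): joint-space move.
- bot.move_gripper(opening, force=None): finger opening in mm; force is the grip in N (None keeps the last); returns when the fingers have stopped.
- bot.pause(seconds).
- bot.solve_ik(position, orientation): joint angles nearest the present ones, or None.
- bot.read_state(): the state.
- bot.camera(name): name is "scene" or "top"; returns the picture (480x640x3 uint8, red, green, blue); there is no depth.
- bot.get_calibration(name): a dict with "fx", "fy", "cx", "cy" (pixels), "distortion" ([k1, k2, p1, p2, k3] as OpenCV has them; the pictures are not rectified), "view" (4x4, takes a point from world to camera coordinates). Camera axes: x right, y up, looking along -z (the intrinsics and any distortion apply to the point x, -y, -z); pixel columns grow to the right and rows downward; lengths in mm; the calibration is good to about 2 mm. A picture is of the moment at which its call begins. get_calibration takes no time and is no camera call.
A pose or a line that the arm cannot do raises bot.Unreachable and nothing moves.
- bot.close_job(): hands the job in; it is judged then, once.
The state is a dict: "t": time; "joint_pos": joint angles; "qvel": joint speeds; "tau": joint torques, N m; "tcp_pos": TCP position; "eef_rot": TCP orientation; "contact_force": force on the tool from outside, world axes, zero at the start; "moment": the same for the moment, N m; "width": finger opening in mm; "finger_force": force on a finger pad.
Only numpy, scipy, OpenCV 4.12 (cv2) and the standard library are available. Lean on these libraries where they do the work, as an engineer would, in place of code of your own. Each camera call takes 0.05 s, during which the arm holds its last target. There are 200 camera calls.

TASK

Take the terracotta texture roller from the rack and lay it in both V-rests of the cradle, then slide it along the Vs until it bears lightly but definitely against the orange tip of the end stop. Leave it there, swing the steel strap over it and press the strap down until the spring catch snaps over its tip, so the roller stays held against the stop. The roller is brittle biscuit ware, so ease it against things and never knock or ram it; leave the white roller, the mug, the blue bowl and the stamp tray where they are.

Things in the scene. Friction and masses are not known exactly. Their poses are not given: they have to be found in the camera images.
- roller: terracotta-coloured biscuit-fired texture roller to be clamped: a plain cylinder 44 mm in diameter and 170 mm long, beaded near both ends, smooth over the middle 60 mm; 0.25 to 0.43 kg; brittle. Origin at its centre, x along its axis; either end may face either way.
- spare_roller: white roller of the same size with blue beads, on the same rack; stays there. Origin at its centre, x along its axis.
- rack: wooden drying rack, fixed; board 180 x 210 mm, 12 mm thick. Origin under its centre. Two rollers lie along its x, 55 mm either side of its centre line, on two cross bars at x = +-58 mm (18 mm wide), with low chocks (34 mm high in all) beside them. Roller axis 50 mm above the table; the space beside and under a roller's middle 90 mm is clear down to the board.
- cradle: V-cradle, screwed to the table: wooden base 245 x 150 mm, 14 mm thick. Origin at table level under the middle of the two V-rests, z up; x runs along the Vs from the end stop (x negative) to the strap (x positive); the strap's hinge is on the +y side. A roller seated in both rests has its axis along x at y = 0, z = 72 mm. Hinge pillar (top 113 mm) at x = 58, y = 50 mm; catch lever at x = 58, y = -68 mm.
- v_rests: the two fixed cork-lined 90-degree V-rests, each 24 mm thick along x and 65 mm wide, centred at x = -58 and +58 mm of the cradle, tops 66 mm high; the 92 mm between them is free down to the base at 14 mm, so that fingers holding the roller's middle have room. Origin and axes as the cradle's.
- end_stop: metal bracket at the -x end of the Vs (x = -132 mm), 88 mm high, with a stop screw through it along the roller's axis. Its tip is an orange rubber button, 20 mm wide and 8 mm thick, that gives 1 mm per 10 N. The screw does not give, but is set anew for every job: the tip is met with the roller's centre anywhere from x = -20 to +8 mm of the cradle. The setting is not measured: feel for it. Origin as the cradle's.
- strap (a joint): angle of the steel clamp strap (20 mm wide, 5 mm thick), rad. Hinge line along the cradle's x at y = 50, z = 104 mm. 0: level across the roller, latched; grows as it opens up and over to the +y side; starts at 1.9 to 2.3, lying back; stays where it is left (about 1 N at the handle). A sprung rubber pad under it meets the roller at about 0.05 and gives 5 mm.
- catch_nose (a point): lip of the spring catch, an upright dark steel lever at the cradle's -y side; at x = 58, y = -53, z = 108 mm of the cradle. From strap angle about 0.12 the strap's tip rides down the nose's slope (its top 126 mm high); pressing the handle down with 5 to 10 N pushes the catch aside, and when the strap is pressed level or just below (0 to -0.03) the lip snaps over the tip and holds it near 0.006.
- strap_handle (a point): grip point of the strap's red handle: a round peg 12 mm in diameter, parallel to the hinge line (cradle x), sticking out 60 mm to +x from the strap's edge (from x = 71 to 131 mm of the cradle); this point is on its axis at x = 113 mm, 97 mm from the hinge line. It is pinched across the cradle's y. With the strap closed it is at x = 113, y = -47, z = 104 mm in the cradle's frame.
- mug: white mug, 76 mm wide, 75 mm high, standing loose; bystander. Origin under its centre.
- blue_bowl: blue plastic bowl, 96 mm wide, 45 mm high, loose; bystander. Origin under its centre.
- stamp_tray: wooden tray of small stamps, 100 x 140 x 40 mm, loose; bystander. Origin under its centre.
Not all that is in view belongs to the job. There is more than one size of the roller; the one meant has the size given above.

How it is judged:
By the outcome, as a careful person would: the job done as asked, in the order asked, and still so for the second after the job is handed in, with the robot touching nothing.
It also fails if it takes over 72 s, if anything falls off the work surface, if the arm or the gripper's body presses on something with over 40 N, if the wrist force passes 120 N, or if a joint passes its speed limit or range.

## Working session

There is one attempt and no reset: what is moved stays moved. The work goes in short steps, each a Python script; the robot and the scene stay as the last script left them, time stands still between calls to the robot, and variables do not carry over. Pictures are saved under pics/ and viewed, at most 10 in all, crops included, and the job is handed in when it is done.

```bash
mkdir -p pics; ls; cat > h.py <<'E'
import numpy as np, cv2
from plant import bot
def cal(n):
    c=bot.get_calibration(n); K=np.array([[c['fx'],0,c['cx']],[0,c['fy'],c['cy']],[0,0,1.]])
    return K,np.array(c['distortion'],float),np.array(c['view'],float)
def ray(n,uv):
    K,d,V=cal(n); p=cv2.undistortPoints(np.array(uv,float).reshape(-1,1,2),K,d).reshape(-1,2)
    D=np.c_[p[:,0],-p[:,1],-np.ones(len(p))]@V[:3,:3]; o=-V[:3,:3].T@V[:3,3]
    return o,D/np.linalg.norm(D,axis=1)[:,None]
def onz(n,uv,z):
    o,D=ray(n,uv); return o+D*((z-o[2])/D[:,2])[:,None]
def proj(n,P):
    K,d,V=cal(n); P=np.array(P,float).reshape(-1,3)@V[:3,:3].T+V[:3,3]
    return cv2.projectPoints(P*[1,-1,-1],np.zeros(3),np.zeros(3),K,d)[0].reshape(-1,2)
def snap(n,f):
    im=bot.camera(n); cv2.imwrite('pics/'+f,im[:,:,::-1]); return im
E
python3 - <<'E'
from h import *
np.set_printoptions(precision=2,suppress=True)
for n in('scene','top'):
    snap(n,n+'0.png'); K,d,V=cal(n); print(K[0],d,-V[:3,:3].T@V[:3,3],V[2,:3])
print(bot.read_state())
E
```

```text
pics
[459.48   0.   319.41] [-0.02  0.    0.    0.    0.  ] [985.69 414.72 738.6 ] [0.53 0.5  0.69]
[525.72   0.   313.35] [-0.01  0.    0.    0.    0.  ] [ 318.99  -49.36 1163.36] [-0.18 -0.02  0.98]
{'t': 0.1, 'joint_pos': array([ 1.39,  0.36,  0.01, -0.  , -1.22, -0.29]), 'qvel': array([-0., -0.,  0.,  0., -0.,  0.]), 'tau': array([ -0.  , -58.42,  29.38,   7.02,   0.01,  -0.  ]), 'tcp_pos': array([304.8 , 601.79, 225.7 ]), 'eef_rot': array([ 0.97, -0.23, -0.  ,  0.  ]), 'contact_force': array([ 0.2 , -0.04,  0.41]), 'moment': array([ 0.  ,  0.01, -0.04]), 'finger_force': 0.0, 'width': 87.7553633496955}
```

View pics/top0.png

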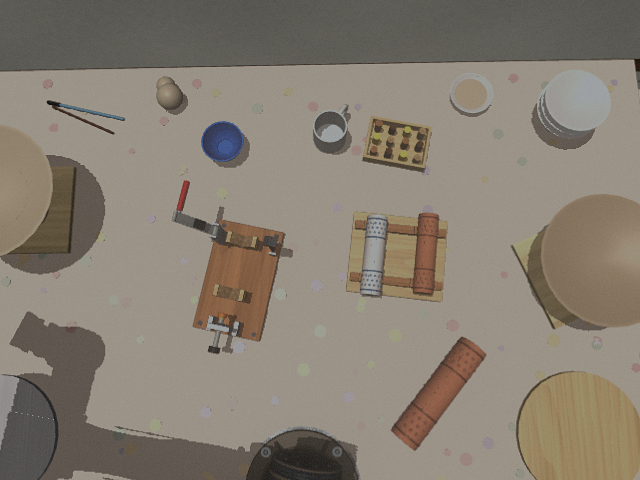

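View pics/scene0.png

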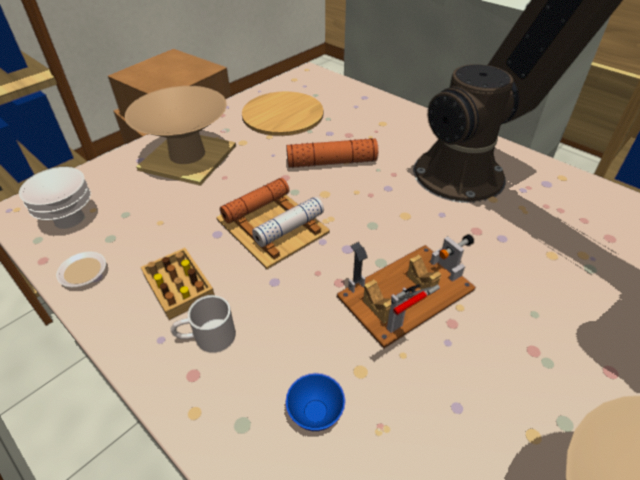

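Candidates in the top view are the rack terracotta roller at (425,253), the large loose terracotta roller at (440,393) and the white spare at (374,254). The one on the rack fits the description, so I'll check its size and take a close crop of it and the cradle.

```bash
python3 - <<'E'
from h import *
np.set_printoptions(precision=1,suppress=True)
im=cv2.imread('pics/top0.png'); hsv=cv2.cvtColor(im,cv2.COLOR_BGR2HSV)
m=cv2.inRange(hsv,(3,130,60),(12,255,255))
cs,_=cv2.findContours(cv2.morphologyEx(m,cv2.MORPH_CLOSE,np.ones((5,5))),0,2)
for c in cs:
    if cv2.contourArea(c)<300: continue
    r=cv2.minAreaRect(c); b=cv2.boxPoints(r); P=onz('top',b,50)
    print(r, P.mean(0), np.linalg.norm(P[1]-P[0]),np.linalg.norm(P[2]-P[1]), P[:,:2].tolist())
a=cv2.resize(im[180:360,165:295],None,fx=3,fy=3,interpolation=2)
b=cv2.resize(im[200:310,335:460],None,fx=3,fy=3,interpolation=2)
o=np.zeros((540,775,3),np.uint8); o[:,:390]=a; o[:330,400:]=b; cv2.imwrite('pics/crop1.png',o)
E
```

```text
((427.3291931152344, 247.5533905029297), (17.100934982299805, 49.008453369140625), 9.211027145385742) [ 493.5 -274.5   50. ] 106.69850596785304 36.542925082963585 [[444.4514360269918, -245.87622870532044], [548.9412544683664, -267.4736595215203], [542.3859357920662, -303.423807931106], [438.14283075647364, -281.280428107409]]
```

View pics/crop1.png

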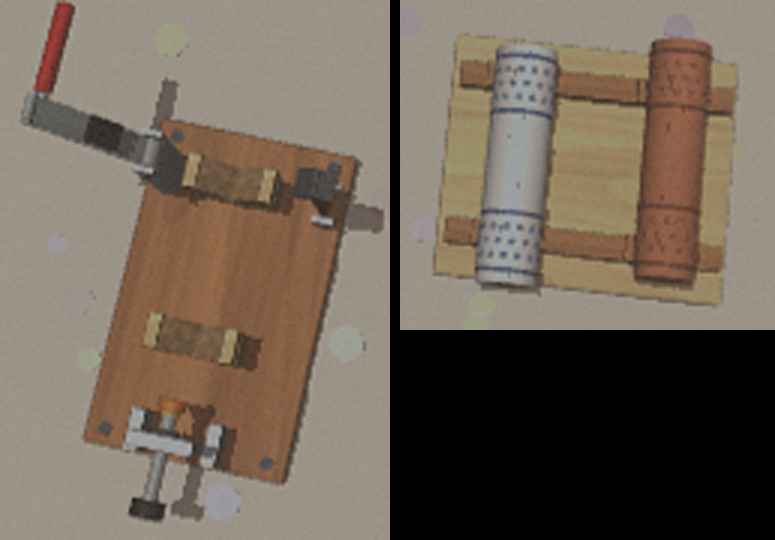

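```bash
python3 - <<'E'
from h import *
np.set_printoptions(precision=1,suppress=True)
L=lambda p:np.array(p)/3.+[165,180]-.33
R=lambda p:(np.array(p)-[400,0])/3.+[335,200]-.33
B=onz('top',L([(168,120),(356,158),(285,483),(84,441)]),14)
print('base',B[:,:2],np.linalg.norm(B-np.roll(B,-1,0),axis=1),B.mean(0))
V=onz('top',L([(188,155),(278,170),(273,203),(183,185),(148,313),(240,330),(237,362),(145,345)]),66)
a,b=V[:4].mean(0),V[4:].mean(0);print('rests',a,b,np.linalg.norm(a-b),(a+b)/2,np.degrees(np.arctan2(*(a-b)[[1,0]])))
for e in (B[0]-B[3],B[1]-B[2]): print(np.degrees(np.arctan2(e[1],e[0])))
print('tip,bracket',onz('top',L([(172,402),(160,440)]),72))
P=onz('top',R([(650,42),(711,42),(697,282),(637,278)]),50)
t,u=P[:2].mean(0),P[2:].mean(0);print('roller',P[:,:2],t,u,np.linalg.norm(t-u),(t+u)/2,np.degrees(np.arctan2(*(t-u)[[1,0]])))
K=onz('top',R([(458,36),(738,65),(720,304),(435,273)]),12);print('rack',K[:,:2],np.linalg.norm(K-np.roll(K,-1,0),axis=1),K.mean(0))
for e in (K[0]-K[3],K[1]-K[2]): print(np.degrees(np.arctan2(e[1],e[0])))
H=L([(65,5),(45,92)]);print(H)
# scene masks: red handle + roller
im=cv2.imread('pics/scene0.png');h=cv2.cvtColor(im,cv2.COLOR_BGR2HSV)
im0=im.copy()
th=np.radians(-12.)
pts={'roll':[t,u],'rest':[a,b],'base':B,'rack':K}
for k,v in pts.items():
    for q in proj('scene',v): cv2.circle(im,tuple(int(x) for x in np.round(q)),1,(0,255,0),-1)
cv2.imwrite('pics/sc1.png',cv2.resize(im[160:360,200:500],None,fx=2.6,fy=2.6,interpolation=2))
E
```

```text
base [[568.5 176.9]
 [537.5  36.2]
 [301.1  87.5]
 [332.4 233.2]] [144.1 241.9 149.  242.7] [434.9 133.5  14. ]
rests [514.4 121.5  66. ] [402.1 146.6  66. ] 115.0144219756145 [458.2 134.   66. ] -12.605407826383907
-13.396927551686641
-12.234271080440992
tip,bracket [[357.5 158.8  72. ]
 [331.8 166.6  72. ]]
roller [[ 567.5 -258. ]
 [ 566.8 -301.8]
 [ 394.7 -282.9]
 [ 398.  -241.1]] [ 567.1 -279.9   50. ] [ 396.4 -262.    50. ] 171.70941417356437 [ 481.8 -270.9   50. ] -5.987019809806535
rack [[ 582.7 -122.3]
 [ 557.5 -329.5]
 [ 381.2 -306.7]
 [ 406.2 -101.2]] [208.7 177.7 207.  177.7] [ 481.9 -214.9   12. ]
-6.818273461768863
-7.3779012045502075
[[186.3 181.3]
 [179.7 210.3]]
```

View pics/sc1.png

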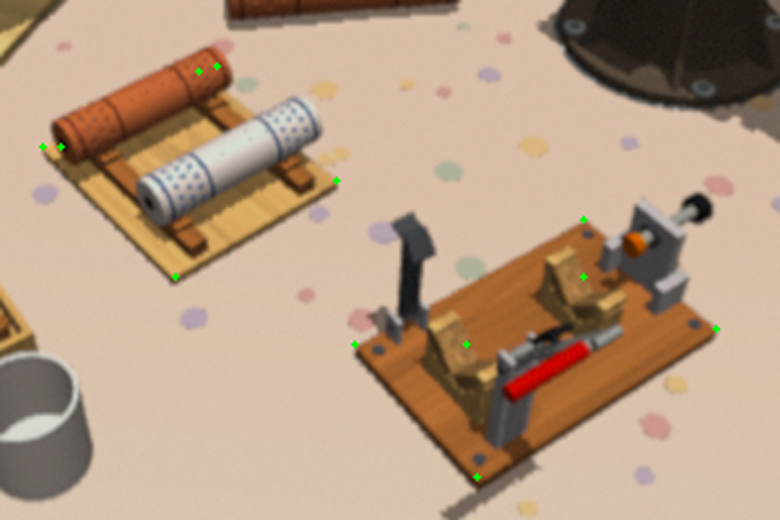

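```bash
python3 - <<'E'
from h import *
a=cv2.imread('pics/top0.png')[225:340,203:273]; b=cv2.imread('pics/scene0.png')[230:350,350:475]
o=np.zeros((575,800,3),np.uint8); o[:,:350]=cv2.resize(a,None,fx=5,fy=5,interpolation=2); x=cv2.resize(b,None,fx=3.5,fy=3.5,interpolation=2); o[:420,360:360+x.shape[1]]=x[:, :440]
cv2.imwrite('pics/crop2.png',o)
E
```

```text
(no output)
```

View pics/crop2.png

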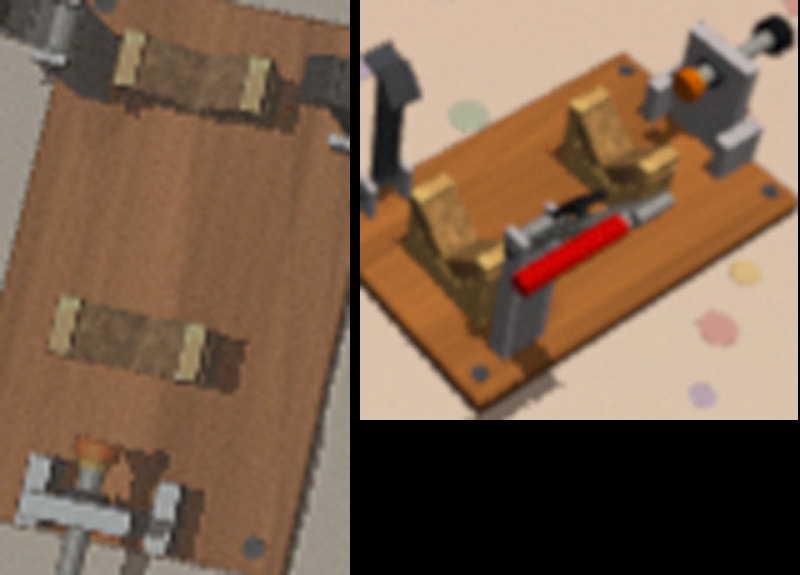

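```bash
python3 - <<'E'
from h import *
np.set_printoptions(precision=1,suppress=True)
L=lambda p:np.array(p)/5.+[203,225]-.4
V=onz('top',L([(130,58),(258,84),(66.5,324),(193.5,352)]),66)
a,b=V[:2].mean(0),V[2:].mean(0);O=(a+b)/2;print(V[:,:2],a,b,np.linalg.norm(a-b),O,np.degrees(np.arctan2(*(a-b)[[1,0]])),np.degrees(np.arctan2(*(V[0]-V[1])[[1,0]])),np.degrees(np.arctan2(*(V[2]-V[3])[[1,0]])))
S=lambda p:(np.array(p)-[360,0])/3.5+[350,230]-.36
W=onz('scene',S([(437,187),(491,258),(591,104),(660,160)]),66);print(W[:,:2],W.mean(0),np.degrees(np.arctan2(*(W[:2].mean(0)-W[2:].mean(0))[[1,0]])))
T=np.vstack([onz('top',L([(98,447),(73,550)]),72),onz('scene',S([(687,84),(770,35)]),72)]);print(T)
B=np.array([[568.5,176.9],[537.5,36.2],[301.1,87.5],[332.4,233.2]])
for deg in(-12.6,-13.2):
    t=np.radians(deg);R=np.array([[np.cos(t),-np.sin(t)],[np.sin(t),np.cos(t)]])
    print(deg,(V[:,:2]-O[:2])@R,(T[:,:2]-O[:2])@R,(B-O[:2])@R)
E
```

```text
[[521.  149. ]
 [509.   94.3]
 [408.2 173.8]
 [395.9 120.3]] [515.  121.7  66. ] [402. 147.  66.] 115.73297089151853 [458.5 134.4  66. ] -12.660039916931131 77.61761484966215 77.01913301536088
[[506.9  97.7]
 [525.8 148.4]
 [398.9 124. ]
 [408.3 176.2]] [460.  136.6  66. ] -13.480967402606744
[[356.9 158.4  72. ]
 [315.1 167.9  72. ]
 [353.8 158.2  72. ]
 [285.9 172.7  72. ]]
-12.6 [[ 57.8  28. ]
 [ 58.  -28.1]
 [-57.7  27.5]
 [-58.  -27.4]] [[-104.4    1.3]
 [-147.2    1.5]
 [-107.4    0.4]
 [-176.8   -0.2]] [[  98.1   65.5]
 [  98.5  -78.6]
 [-143.4  -80.1]
 [-144.6   69. ]]
-13.2 [[ 57.5  28.6]
 [ 58.3 -27.5]
 [-58.   26.9]
 [-57.8 -28. ]] [[-104.5    0.2]
 [-147.2   -0.1]
 [-107.4   -0.7]
 [-176.8   -2.1]] [[  97.4   66.5]
 [  99.3  -77.5]
 [-142.5  -81.6]
 [-145.3   67.4]]
```

```bash
cat >> h.py <<'E'
from scipy.spatial.transform import Rotation as Ro
O=np.array([459.,135.]); TH=np.radians(-12.85)
CX=np.array([np.cos(TH),np.sin(TH),0]); CY=np.array([-np.sin(TH),np.cos(TH),0])
def down(th,flip=0):  # tool y perpendicular to direction th
    th=th+np.pi*flip; x=[np.cos(th),np.sin(th),0]; z=[0,0,-1.]
    return Ro.from_matrix(np.c_[x,np.cross(z,x),z]).as_quat()
def cr(x,y,z): return np.array([O[0],O[1],0])+x*CX+y*CY+[0,0,z]
def F():
    f=bot.read_state()['contact_force']; return np.array([f@CX,f@CY,f[2]])
E
cat > s1.py <<'E'
from h import *
np.set_printoptions(precision=2,suppress=True)
th=np.radians(-6.5); d=np.array([np.cos(th),np.sin(th),0])
g=np.array([481.5,-270.5,31])-8*d
for fl in(0,1):
    print(fl,bot.solve_ik(g,down(th,fl)),bot.solve_ik(cr(-6,0,53),down(TH,fl)),bot.solve_ik(cr(113,-47,90),down(TH,fl)),bot.solve_ik(cr(113,100,190),down(TH,fl)))
E
python3 s1.py
```

```text
0 [-0.16  0.36 -0.51  0.   -0.7   1.62] [ 0.71  0.22 -0.65  0.   -0.7   0.64] [ 0.46  0.3  -0.41  0.   -0.85  0.88] [ 0.65  0.3  -0.15  0.   -1.11  0.7 ]
1 [-0.16  0.36 -0.51  0.   -0.7  -1.53] [ 0.71  0.22 -0.65 -0.   -0.7  -2.5 ] [ 0.46  0.3  -0.41  0.   -0.85 -2.26] [ 0.65  0.3  -0.15  0.   -1.11 -2.44]
```

```bash
cat > s1.py <<'E'
from h import *
np.set_printoptions(precision=2,suppress=True)
th=np.radians(-6.5); d=np.array([np.cos(th),np.sin(th),0]); q=down(th)
g=np.array([481.5,-270.5,31])-8*d
bot.line_to([304.98,602.1,290],300)
bot.move_ptp(g+[0,0,240],q)
bot.line_to(g+[0,0,60],200); f0=F()
bot.line_to(g,60)
print('down',F()-f0,bot.read_state()['tcp_pos'],bot.read_state()['t'])
bot.move_gripper(50,15); bot.move_gripper(40,18)
s=bot.read_state(); print(s['width'],s['finger_force'],F()-f0)
bot.line_to(g+[0,0,15],40); bot.pause(.2)
s=bot.read_state(); print(s['width'],s['finger_force'],F()-f0,s['moment'],s['t'])
bot.line_to(g+[0,0,150],150)
s=bot.read_state(); print(s['width'],F()-f0,s['t'])
snap('top','t2.png')
E
python3 s1.py
python3 - <<'E'
import cv2
a=cv2.imread('pics/t2.png'); cv2.imwrite('pics/t2c.png',cv2.resize(a[150:350,330:530],None,fx=2.5,fy=2.5))
E
```

```text
down [-1.4  -0.61 -0.5 ] [ 473.84 -269.69   31.35] 5.7667
43.830530476569415 17.989258468151093 [-1.12 -0.8  -0.89]
43.49988205100529 17.987040281295776 [-1.49 -0.56 -2.8 ] [-0.06  0.06  0.01] 7.6167
43.419609884339096 [-1.06 -0.78 -2.84] 8.6667
```

View pics/t2c.png

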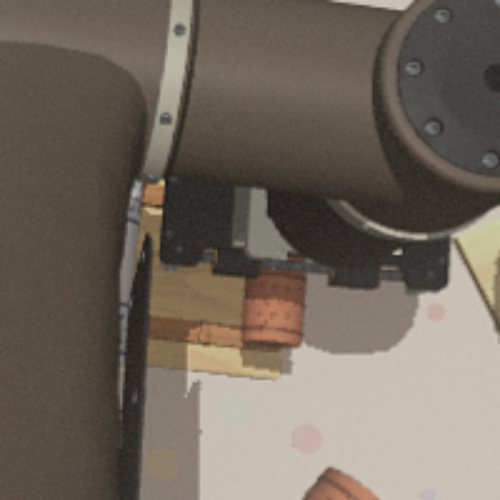

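```bash
cat > s2.py <<'E'
from h import *
np.set_printoptions(precision=2,suppress=True)
q=down(TH)
s=bot.read_state()['tcp_pos']
bot.line_to(s+[0,0,25],200)
bot.move_ptp(cr(-4,0,195),q)
bot.line_to(cr(-4,0,70),150); bot.pause(.2)
f0=F(); print(f0)
z=70
bot.line_to(cr(-4,0,58),40); print(F()-f0)
z=58
while z>50:
    z-=.5; bot.line_to(cr(-4,0,z),15); f=F()-f0; print(z,f)
    if f[2]>2 or abs(f[1])>4: break
s=bot.read_state(); print(s['tcp_pos'],s['width'],s['moment'],s['t'])
np.save('f0.npy',f0); snap('scene','s2.png')
im=cv2.imread('pics/s2.png'); cv2.imwrite('pics/s2c.png',cv2.resize(im[180:360,320:500],None,fx=3,fy=3,interpolation=2))
E
python3 s2.py
```

```text
[ 0.15 -0.12 -3.25]
[0.34 0.03 0.22]
57.5 [-0.62 -0.28  0.02]
57.0 [0.94 0.56 0.55]
56.5 [ 0.12 -0.22  0.29]
56.0 [ 0.28 -0.66  0.21]
55.5 [-0.43 -0.04 -0.15]
55.0 [ 0.75 -0.31 -0.07]
54.5 [-0.03  0.49 -0.44]
54.0 [-0.93  0.43  0.47]
53.5 [-0.68  1.33  1.19]
53.0 [-1.41  0.54  5.94]
[455.39 136.08  53.32] 43.894189421537384 [0.18 0.35 0.21] 14.6167
```

View pics/s2c.png

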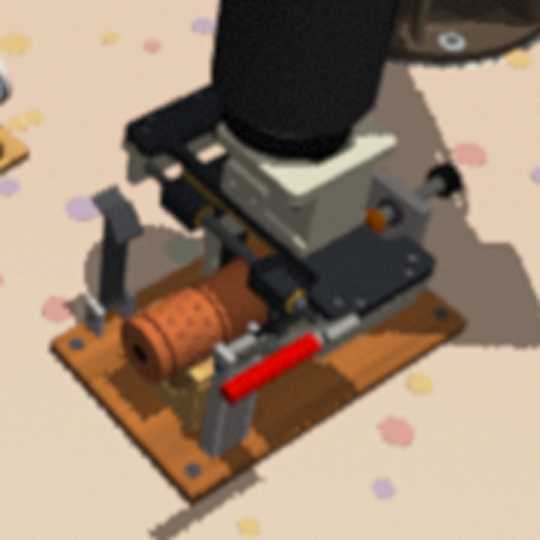

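```bash
cat > s3.py <<'E'
from h import *
np.set_printoptions(precision=2,suppress=True)
f0=np.load('f0.npy')
def A(n=4):
    r=[]
    for i in range(n): bot.pause(.02); r.append(F()-f0)
    return np.mean(r,0)
bot.line_to(cr(-4,0,53.3),15); print('start',A())
x=-4; hist=[]
while x>-36:
    x-=.5; bot.line_to(cr(x,0,53.3),15); f=A(); hist.append(f[0]); print(x,f)
    if f[0]>5.5: break
    if abs(f[1])>8 or f[2]>12: break
s=bot.read_state(); print(s['tcp_pos'],(s['tcp_pos']-cr(0,0,0))@CX,s['width'],s['finger_force'],s['t'])
E
python3 s3.py
```

```text
start [-0.27  1.13  4.89]
-4.5 [2.31 1.39 3.32]
-5.0 [2.21 1.24 4.13]
-5.5 [2.17 1.28 4.12]
-6.0 [2.35 1.08 4.94]
-6.5 [2.44 0.76 4.94]
-7.0 [3.11 1.34 5.07]
-7.5 [2.74 0.97 4.66]
-8.0 [2.68 0.91 4.92]
-8.5 [2.81 0.8  5.05]
-9.0 [3.08 1.07 5.18]
-9.5 [3.17 1.59 5.14]
-10.0 [3.01 1.35 4.85]
-10.5 [3.53 1.52 5.52]
-11.0 [2.98 1.48 5.35]
-11.5 [3.41 1.77 4.96]
-12.0 [3.24 1.97 5.34]
-12.5 [2.48 1.55 5.5 ]
-13.0 [3.03 2.03 5.59]
-13.5 [2.29 2.28 5.49]
-14.0 [2.7  2.14 5.24]
-14.5 [2.78 1.94 5.55]
-15.0 [2.51 2.11 5.12]
-15.5 [3.1  1.88 5.07]
-16.0 [2.74 2.23 5.18]
-16.5 [3.25 2.3  4.93]
-17.0 [3.23 2.32 4.73]
-17.5 [2.96 2.39 5.05]
-18.0 [3.18 2.44 5.12]
-18.5 [2.59 2.15 4.47]
-19.0 [2.7  2.52 5.26]
-19.5 [3.16 2.29 5.27]
-20.0 [3.01 2.62 4.81]
-20.5 [2.05 2.34 4.75]
-21.0 [2.54 2.48 4.36]
-21.5 [2.36 2.58 4.63]
-22.0 [2.69 3.42 5.04]
-22.5 [2.72 2.85 4.76]
-23.0 [2.33 2.81 4.01]
-23.5 [2.58 2.69 4.89]
-24.0 [2.49 2.22 4.64]
-24.5 [2.27 2.17 4.35]
-25.0 [3.99 2.16 3.69]
-25.5 [6.28 1.27 2.22]
[434.4  140.62  53.32] -25.232863837597723 43.61951191287213 17.970044016838074 28.6
```

```bash
cat > s4.py <<'E'
from h import *
np.set_printoptions(precision=2,suppress=True)
f0=np.load('f0.npy')
def A(n=5):
    r=[]
    for i in range(n): bot.pause(.02); r.append(F()-f0)
    return np.mean(r,0)
x=-25.8; bot.line_to(cr(x,0,53.3),10); print(x,A())
while x<-24.3:
    x+=.1; bot.line_to(cr(x,0,53.3),10); f=A(); print(x,f)
    if f[0]<.6: break
s=bot.read_state(); print((s['tcp_pos']-cr(0,0,0))@CX,s['width'],s['t'])
bot.move_gripper(48); bot.pause(.1); print(A(),bot.read_state()['width'])
E
python3 s4.py
```

```text
-25.8 [7.83 1.05 1.02]
-25.7 [6.25 1.12 2.31]
-25.599999999999998 [5.28 2.03 2.64]
-25.499999999999996 [4.75 1.85 2.86]
-25.399999999999995 [4.68 2.14 3.03]
-25.299999999999994 [4.09 2.25 3.39]
-25.199999999999992 [3.33 2.46 3.92]
-25.09999999999999 [2.31 3.33 4.35]
-24.99999999999999 [1.5  3.27 4.36]
-24.899999999999988 [0.19 3.67 5.01]
-25.0068439867396 43.19529106649647 31.9333
[-0.3  -0.48  3.15] 48.24631212316255
```

```bash
cat > s5.py <<'E'
from h import *
np.set_printoptions(precision=2,suppress=True)
P=[]
for n,f in(('top','top0'),('scene','scene0'),('scene','s2')):
    hs=cv2.cvtColor(cv2.imread(f'pics/{f}.png'),cv2.COLOR_BGR2HSV)
    m=cv2.inRange(hs,(0,215,90),(4,255,255))|cv2.inRange(hs,(174,215,90),(180,255,255))
    _,_,st,ce=cv2.connectedComponentsWithStats(m); i=1+st[1:,4].argmax(); o,D=ray(n,ce[i]); P.append((o,D[0]))
    print(f,ce[i],st[i])
(o1,d1),(o2,d2)=P[:2]
t=np.linalg.lstsq(np.c_[d1,-d2],o2-o1,rcond=None)[0]; a,b=o1+t[0]*d1,o2+t[1]*d2
p=(a+b)/2-cr(0,0,0); c=np.array([p@CX,p@CY,p[2]]); phi=np.arctan2(c[2]-104,50-c[1])
print('gap',np.linalg.norm(a-b),'handle mid in cradle',c,'r',np.hypot(c[2]-104,c[1]-50),'phi',phi)
E
python3 s5.py
```

```text
Traceback (most recent call last):
  File "s5.py", line 7, in <module>
    _,_,st,ce=cv2.connectedComponentsWithStats(m); i=1+st[1:,4].argmax(); o,D=ray(n,ce[i]); P.append((o,D[0]))
                                                       ~~~~~~~~~~~~~~~^^
ValueError: attempt to get argmax of an empty sequence
```

```bash
sed -i 's/(0,215,90),(4,/(0,190,60),(5,/; s/(174,215,90)/(172,190,60)/' s5.py; python3 s5.py; python3 -c "
import cv2;a=cv2.imread('pics/top0.png');print(a[195,183],cv2.cvtColor(a,40)[190:200,182:186])"|head -12
```

```text
[ 53  60 140] [[[  2 163 138]
  [  2 160 150]
  [  2 162 145]
  [  1 157 128]]

 [[  1 162 142]
  [  2 166 149]
  [  2 160 143]
  [  3 155 125]]

 [[  2 166 149]
  [  2 159 149]Traceback (most recent call last):
  File "s5.py", line 7, in <module>
    _,_,st,ce=cv2.connectedComponentsWithStats(m); i=1+st[1:,4].argmax(); o,D=ray(n,ce[i]); P.append((o,D[0]))
                                                       ~~~~~~~~~~~~~~~^^
ValueError: attempt to get argmax of an empty sequence
```

```bash
sed -i 's/190,60/140,60/g; s/(5,255/(4,255/' s5.py; sed -i "s/    _,_,st/    m[:, :150 if n=='top' else 380]=0; m[:, 210 if n=='top' else 450:]=0; m[:150]=0\n    _,_,st/" s5.py; python3 s5.py
```

```text
top0 [182.34 194.82] [177 181  12  29 145]
scene0 [408.9  302.39] [393 291  34  24 258]
s2 [409.35 302.34] [393 291  34  24 276]
gap 0.8826574131778249 handle mid in cradle [101.47 108.81 183.63] r 98.99463587253929 phi 2.206938905169212
```

```bash
cat > s6.py <<'E'
from h import *
np.set_printoptions(precision=2,suppress=True)
q=down(TH)
def hp(phi,dz=0): return cr(113,50-97*np.cos(phi),104+97*np.sin(phi)-19+dz)
bot.move_gripper(70); p=bot.read_state()['tcp_pos']
bot.line_to(p+[0,0,40],60); bot.line_to(p+[0,0,185],250)
bot.move_gripper(40)
bot.line_to(hp(2.207,65),250)
snap('top','t3.png')
f0=F(); bot.line_to(hp(2.207),100); print('at handle',F()-f0,bot.read_state()['t'])
bot.move_gripper(8,25); s=bot.read_state(); print(s['width'],F()-f0)
if 10<s['width']<14:
    for phi in np.linspace(2.207,.25,10)[1:]:
        bot.line_to(hp(phi),110); print(round(phi,2),F()-f0,bot.read_state()['width'])
np.save('f1.npy',f0); print(bot.read_state()['t']); snap('scene','s6.png')
a=cv2.imread('pics/t3.png')[225:340,203:273]; b=cv2.imread('pics/s6.png')[200:350,320:475]
o=np.zeros((575,800,3),np.uint8); o[:,:350]=cv2.resize(a,None,fx=5,fy=5,interpolation=2); x=cv2.resize(b,None,fx=2.8,fy=2.8,interpolation=2); o[:420,360:360+x.shape[1]]=x[:, :440]
cv2.imwrite('pics/crop6.png',o)
E
python3 s6.py
```

```text
at handle [-0.48 -0.02 -0.66] 37.075
11.173298155500932 [-1.22  1.06  2.23]
1.99 [-3.7   2.9   7.24] 11.326544055183692
1.77 [-3.01  1.96  9.41] 10.919083429015723
1.55 [-0.86  0.3   8.03] 10.894517893027626
1.34 [ 1.42 -0.34  2.36] 11.105889514294377
1.12 [ 4.    0.46 -2.29] 11.12544612197963
0.9 [ 4.5   1.68 -2.58] 11.220003646313065
0.68 [ 4.17  2.22 -2.96] 11.072475636923187
0.47 [ 3.33  2.68 -2.74] 11.015152841749558
0.25 [ 1.82  4.43 -2.88] 11.07199956817312
40.75
```

View pics/crop6.png

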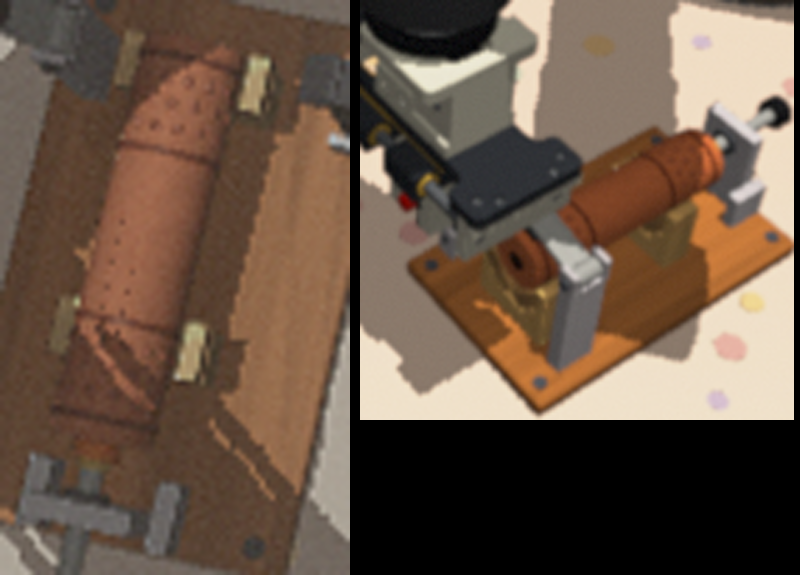

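```bash
cat > s7.py <<'E'
from h import *
np.set_printoptions(precision=2,suppress=True)
def hp(phi,dz=0): return cr(113,50-97*np.cos(phi),104+97*np.sin(phi)-19+dz)
f0=np.load('f1.npy'); bot.move_gripper(8,45)
for phi in [.2,.15,.12,.1,.08,.06,.05,.04,.03,.02,.01,0,-.01,-.02,-.03,-.04]:
    bot.line_to(hp(phi),30); f=F()-f0; s=bot.read_state(); print(phi,f,round(s['tcp_pos'][2]+19-104,2),round(s['width'],1))
    if f[2]>35: break
print(s['t'])
E
python3 s7.py
```

```text
0.2 [ 1.65  5.45 -0.02] 18.94 10.6
0.15 [ 2.28  4.95 -1.72] 14.02 11.1
0.12 [0.62 4.9  0.76] 11.29 10.7
0.1 [-0.14  5.27  4.37] 9.79 10.7
0.08 [-1.02  4.81  5.33] 8.04 10.6
0.06 [0.51 5.19 3.  ] 5.88 10.2
0.05 [0.14 5.21 2.84] 4.94 10.5
0.04 [-0.03  4.38  3.55] 3.99 10.6
0.03 [-0.19  5.43  2.96] 3.02 10.6
0.02 [-0.39  5.75  2.48] 1.98 11.0
0.01 [-0.18  5.42  1.24] 0.92 10.7
0 [1.31 4.3  0.61] -0.17 10.7
-0.01 [-0.42  5.93  4.91] -0.77 10.5
-0.02 [-0.86  5.19  7.3 ] -1.53 10.5
-0.03 [-1.56  4.38  7.06] -2.37 10.6
-0.04 [-0.95  4.84  7.68] -3.29 10.5
45.1333
```

```bash
cat > s8.py <<'E'
from h import *
np.set_printoptions(precision=2,suppress=True)
f0=np.load('f1.npy'); p=bot.read_state()['tcp_pos']
for dz in (1,2,3,4,5):
    bot.line_to(p+[0,0,dz],20); f=F()-f0; print(dz,f)
    if f[2]<-6: break
snap('scene','s8.png')
b=cv2.imread('pics/s8.png')[230:350,340:475]
cv2.imwrite('pics/crop8.png',cv2.resize(b,None,fx=5,fy=5,interpolation=2)); print(bot.read_state()['t'])
E
python3 s8.py
```

```text
1 [-1.56  3.77  7.47]
2 [-1.77  3.43  6.06]
3 [1.21 3.02 0.45]
4 [ 3.17  4.1  -7.03]
46.1833
```

View pics/crop8.png

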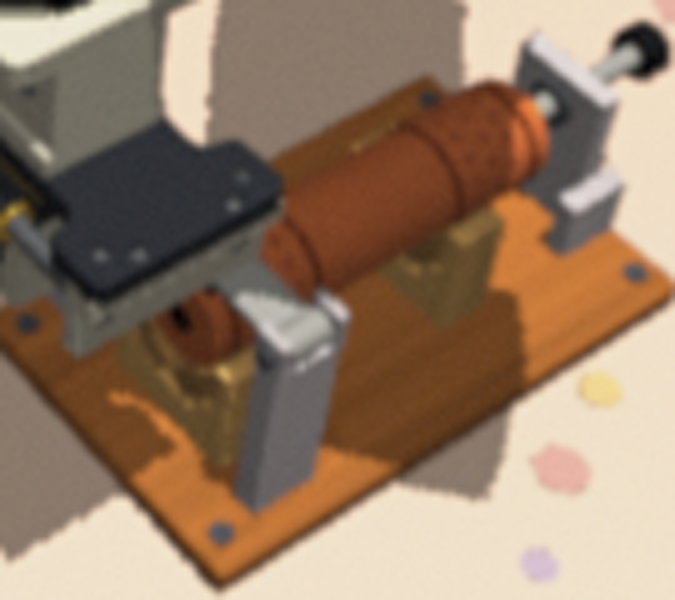

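```bash
cat > s9.py <<'E'
from h import *
np.set_printoptions(precision=2,suppress=True)
p=bot.read_state()['tcp_pos']; bot.line_to(p-[0,0,1],20)
bot.move_gripper(36); p=bot.read_state()['tcp_pos']
bot.line_to(p+[0,0,50],80); bot.line_to(p+[0,0,160],250)
bot.move_ptp([480,-330,300],down(np.radians(-6.5))); print(bot.read_state()['t'])
t=snap('top','t9.png'); snap('scene','s9.png')
a=cv2.imread('pics/t9.png')[190:345,170:290]; b=cv2.imread('pics/s9.png')[230:350,340:475]
o=np.zeros((560,800,3),np.uint8); x=cv2.resize(a,None,fx=3.3,fy=3.3,interpolation=2); o[:x.shape[0],:x.shape[1]]=x
x=cv2.resize(b,None,fx=2.9,fy=2.9,interpolation=2); o[:x.shape[0],400:400+x.shape[1]]=x; cv2.imwrite('pics/crop9.png',o)
E
python3 s9.py
```

```text
49.9667
```

View pics/crop9.png

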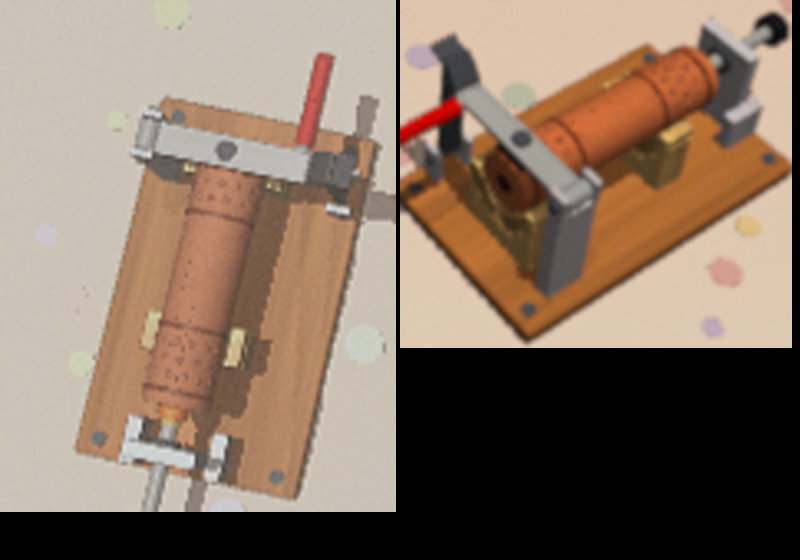

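The strap lies level with the lip over its tip, at about (330,165) in the left view. The roller sits in both Vs and touches the orange tip at about (172,410). The pull test held at 7 N.

```bash
python3 -c "
from plant import bot
print(bot.close_job())"
```

```text
the job is handed in; nothing more can be done
None
```

The terracotta roller is in both V-rests against the orange stop tip, with the strap latched over it (it held a 7 N upward pull), and the job was handed in at about 50 s. How hard it bears on the tip once released was not measured directly.

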